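# Fit out two vaccinators' caddies

## Robot

A 7-joint arm with a two-finger parallel gripper is mounted at the origin on a cart in front of the work surface, level with it; the furniture and walls round the work are solid. World frame = base frame: x ahead of the robot, y to its left, z up, the work surface at z = 0. Lengths are in m, angles in degrees, forces in N, time in s.
With the tool pointing down it reaches from about 0.425 to 0.875 m from the base axis. Payload 4.7 kg.
Tool frame: the origin (TCP) lies midway between the tips of the shut fingers; the grasp point (between the pads) lies 19 mm behind it; z points along the fingers, y is the line along which they close (so a half turn about z gives the same grasp; the last joint's range is limited). The gripper opens to 87 mm and grips with 3 to 60 N. Pads are 19 mm wide; open, the fingers measure 117 mm over their backs; the gripper's body (75 mm by 190 mm) begins 51 mm behind the grasp point.
Start: joints at [73.975, 18.392, -4.016, 83.108, 1.295, 78.541, -3.26], TCP at [0.188, -0.622, 0.223] pointing down, gripper open.
Joint ranges: [-163.93, 163.93], [-17.29, 119.83], [-79.2, 71.16], [3.27, 140.29], [-89.18, 269.18], [5.43, 117.66], [-154.24, 154.24]. Speed limits (degrees/s): [147.25, 147.25, 180, 180, 180, 180, 180].

## Interface

Orientations are given as [roll, pitch, yaw] about the fixed x, y, z axes, in that order (R = Rz(yaw) Ry(pitch) Rx(roll)).
In Python, from cell import env gives the robot as it stands.
- The arm moves only by the tool step_arm, never from a script. Its argument "moves" is a list of rows, each an object with "dp": the shift along the tool's x, y, z in mm, a list of three; "dr": the turn, a rotation vector about the tool's x, y, z in rad, a list of three; "fingers": the closure, from 0 (fully open) to 1 (shut). In form: [{"dp": [dx, dy, dz], "dr": [ax, ay, az], "fingers": fingers}, ...]. A call has exactly 5 rows; each row shifts and turns the commanded pose from where the row before left it, along the tool's axes as they then stand; what a row does not reach is not made up. A row lasts 1/8 s, in which the tool goes at most 62.5 mm and 10.7 degrees, less where a joint would pass 70% of its speed; a pose out of reach is approached as far as the arm can. A call with a gripper value outside its range is refused whole. The fingers move at their own pace and stop on an object; "squeeze" is the grip in N (left out, the last holds). Time passes only in rows, so rows that do not move let the fingers close, or fill a call up. It gives the time, the measured TCP pose, the force, the opening and the grip force at its end, in the units of the state.
- env.get_obs(): the state, without advancing time (a new reading comes with each control period).
- env.read_camera(name): name is "scene" or "top"; returns the picture (420x560x3 uint8, red, green, blue); there is no depth.
- env.camera_model(name): a dict with "fx", "fy", "cx", "cy" (pixels), "k1" (the pictures are not rectified: a ray, as slopes to the right and down, at radius r is drawn at 1 + k1 r^2 times it, then the intrinsics apply), "R" (3x3) and "t" (3): a world point X has camera coordinates R X + t. Camera axes: x right, y down, z forward; pixel columns grow to the right and rows downward; lengths in m; the calibration is good to about 2 mm. A picture is of the moment at which its call begins. camera_model takes no time and is no camera call.
- env.sign_off(): hands the job in; it is judged then, once.
The state is a dict: "time_s": time; "qpos": joint angles; "joint_velocities": joint speeds; "effort": joint torques, N m; "tool_pos": TCP position; "tool_rot": TCP orientation; "force": force on the tool from outside, world axes, zero at the start; "wrist_torque": the same for the moment, N m; "grip_width": finger opening in m; "grasp_force": force on a finger pad.
Only numpy, scipy, OpenCV 4.12 (cv2) and the standard library are available. Lean on these libraries where they do the work, as an engineer would, in place of code of your own. Each camera call takes 0.05 s, during which the arm holds its last target. There are 200 camera calls.

## Task

Two vaccinators are about to start, so fit out both white caddies alike: each gets one amber dropper bottle in its wide cup and one large vaccine vial in its narrow cup, standing upright on the bottom of the cup. The small vials belong to another vaccine: leave them standing where they are, tip nothing over, and set the glass down rather than dropping it.

Things in the scene. Friction and masses are not known exactly. Their poses are not given: they have to be found in the camera images.
- caddy_1: White caddy (sizes in mm), 74 (x) by 190 (y), fixed; origin under its centre, z up. In a row along its y: WIDE round cup at y=-58 (inside dia 44, outside 51, rim 30.5 high); NARROW cup at y=+17 (inside dia 31, outside 38, rim 20.5 high); box of swab sachets at y=+75 (60x28, 38 high). Cup centres at x=0, floors 5.5 above the couch. Fingers closing along its x keep clear. Both caddies are alike.
- caddy_2: White caddy (sizes in mm), 74 (x) by 190 (y), fixed; origin under its centre, z up. In a row along its y: WIDE round cup at y=-58 (inside dia 44, outside 51, rim 30.5 high); NARROW cup at y=+17 (inside dia 31, outside 38, rim 20.5 high); box of swab sachets at y=+75 (60x28, 38 high). Cup centres at x=0, floors 5.5 above the couch. Fingers closing along its x keep clear. Both caddies are alike.
- dropper_1: A dropper bottle with round amber glass body, black collar and slender black rubber bulb; body 33 mm diameter and straight up to about 60 mm, 102 mm high over all, 70 g. Origin at the centre of its underside, z up along the bottle. Stands on the couch. Grip the glass body. The two are alike.
- dropper_2: A dropper bottle with round amber glass body, black collar and slender black rubber bulb; body 33 mm diameter and straight up to about 60 mm, 102 mm high over all, 70 g. Origin at the centre of its underside, z up along the bottle. Stands on the couch. Grip the glass body. The two are alike.
- large_vial_1: A LARGE glass vaccine vial with a grey cap: 22 mm diameter, 47 mm high, 12 g; to the fingers it is a plain cylinder up to 41 mm. Origin at the centre of its underside, z up. Stands on the couch.
- large_vial_2: A LARGE glass vaccine vial with a purple cap: 22 mm diameter, 47 mm high, 12 g; to the fingers it is a plain cylinder up to 41 mm. Origin at the centre of its underside, z up. Stands on the couch.
- small_vial_1: A SMALL glass vial with a crimped metal and grey rubber cap: 17 mm diameter, 34 mm high, so clearly thinner and shorter than the large ones. It belongs to another vaccine and stays where it is. Origin at the centre of its underside, z up. Stands on the couch.
- small_vial_2: A SMALL glass vial with a white cap: 17 mm diameter, 36 mm high, so clearly thinner and shorter than the large ones. It belongs to another vaccine and stays where it is. Origin at the centre of its underside, z up. Stands on the couch.
Not all that is in view belongs to the job. What is shaped like the large_vial_2 but turquoise is not meant.

How it is judged (in metres and radians):
At the end, for the whole second after the job is handed in: Each dropper bottle in the wide cup, each large vial in the narrow cup of a caddy, one to a cup: within 10 mm of the cup's centre (caddy x and y), at most 11 mm above the couch, upright within 0.2 rad, at rest. Small vials upright (0.2 rad), within 20 mm of their places (((x of dropper_1 in the frame of caddy_1 between -0.01 and 0.01 m and y of dropper_1 in the frame of caddy_1 between -0.068 and -0.048 m and z of dropper_1 in the frame of caddy_1 below 0.011 m) or (x of dropper_1 in the frame of caddy_2 between -0.01 and 0.01 m and y of dropper_1 in the frame of caddy_2 between -0.068 and -0.048 m and z of dropper_1 in the frame of caddy_2 below 0.011 m)) and angle between each of dropper_1, dropper_2, large_vial_1, large_vial_2, small_vial_1, small_vial_2's own z axis and vertical below 0.2 rad and linear speed of each of dropper_1, dropper_2, large_vial_1, large_vial_2 below 0.02 m/s and angular speed of each of dropper_1, dropper_2, large_vial_1, large_vial_2 below 0.3 rad/s and ((x of dropper_2 in the frame of caddy_1 between -0.01 and 0.01 m and y of dropper_2 in the frame of caddy_1 between -0.068 and -0.048 m and z of dropper_2 in the frame of caddy_1 below 0.011 m) or (x of dropper_2 in the frame of caddy_2 between -0.01 and 0.01 m and y of dropper_2 in the frame of caddy_2 between -0.068 and -0.048 m and z of dropper_2 in the frame of caddy_2 below 0.011 m)) and ((x of large_vial_1 in the frame of caddy_1 between -0.01 and 0.01 m and y of large_vial_1 in the frame of caddy_1 between 0.007 and 0.027 m and z of large_vial_1 in the frame of caddy_1 below 0.011 m) or (x of large_vial_1 in the frame of caddy_2 between -0.01 and 0.01 m and y of large_vial_1 in the frame of caddy_2 between 0.007 and 0.027 m and z of large_vial_1 in the frame of caddy_2 below 0.011 m)) and ((x of large_vial_2 in the frame of caddy_1 between -0.01 and 0.01 m and y of large_vial_2 in the frame of caddy_1 between 0.007 and 0.027 m and z of large_vial_2 in the frame of caddy_1 below 0.011 m) or (x of large_vial_2 in the frame of caddy_2 between -0.01 and 0.01 m and y of large_vial_2 in the frame of caddy_2 between 0.007 and 0.027 m and z of large_vial_2 in the frame of caddy_2 below 0.011 m)) and distance of each of small_vial_1, small_vial_2 from where it was at the start of the episode below 0.02 m); the robot touches nothing.
It fails at once if a bottle or vial is tipped over (more than 0.9 rad from upright) (angle between any of dropper_1, dropper_2, large_vial_1, large_vial_2, small_vial_1, small_vial_2's own z axis and vertical above 0.9 rad).
It fails at once if a small vial is moved by more than 20 mm (distance of any of small_vial_1, small_vial_2 from where it was at the start of the episode above 0.02 m).
It fails at once if a dropper bottle or large vial is dropped: out of the fingers while more than 50 mm above the couch ((height (world z) of dropper_1 above 0.05 m and contact force between the fingers and dropper_1 below 0.05 N) or (height (world z) of dropper_2 above 0.05 m and contact force between the fingers and dropper_2 below 0.05 N) or (height (world z) of large_vial_1 above 0.05 m and contact force between the fingers and large_vial_1 below 0.05 N) or (height (world z) of large_vial_2 above 0.05 m and contact force between the fingers and large_vial_2 below 0.05 N)).
It also fails if it takes over 102 s, if anything falls off the work surface, if the arm or the gripper's body presses on something with over 40 N, if the wrist force passes 120 N, or if a joint passes its speed limit or range.

## Working session

There is one attempt and no reset: what is moved stays moved. The work goes in short steps, Python scripts to look and compute and a tool call to move; the robot and the scene stay as the last step left them, time stands still between calls to the robot, and variables do not carry over. Pictures are saved under pics/ and viewed, at most 14 in all, crops included, and the job is handed in when it is done.

Besides the shell and the picture viewer there is one more tool, called after "Call:" in YAML: its name, and indented under it one key for each argument. step_arm: Moves the arm, as the interface text tells. Its arguments: {"type":"object","properties":{"moves":{"type":"array","items":{"type":"object","properties":{"dp":{"type":"array","items":{"type":"number"}},"dr":{"type":"array","items":{"type":"number"}},"fingers":{"type":"number"}}}},"squeeze":{"type":"number"}},"required":["moves"]}

```bash
mkdir -p pics; ls
python3 - <<'E'
from cell import env
import cv2
o=env.get_obs();print({k:o[k] for k in("time_s","tool_pos","tool_rot","grip_width")})
for n in("scene","top"):
    im=env.read_camera(n);cv2.imwrite(f"pics/{n}0.png",im[:,:,::-1]);
    cv2.imwrite(f"pics/{n}0b.png",cv2.resize(im[:,:,::-1],(800,600),interpolation=cv2.INTER_CUBIC));print(n,env.camera_model(n))
E
```

```text
pics
{'time_s': 0.0, 'tool_pos': array([ 0.1880118 , -0.62163016,  0.22143933]), 'tool_rot': array([-1.79888623e+02,  6.90079544e-03,  1.68348352e+01]), 'grip_width': 0.08714876497781614}
scene {'fx': 541.4853544548085, 'fy': 541.4853544548085, 'cx': 278.74507581660373, 'cy': 210.22342731601813, 'k1': -0.1934683998950238, 'R': array([[-0.82723377, -0.56173123,  0.01192949],
       [-0.39757028,  0.57021514, -0.71888286],
       [ 0.39701658, -0.59942699, -0.69502886]]), 't': array([0.45594406, 0.22352508, 0.98446911])}
top {'fx': 425.3501444626663, 'fy': 425.3501444626663, 'cx': 285.8204230449553, 'cy': 207.72112400930072, 'k1': -0.07668415830960254, 'R': array([[ 0.00710566, -0.99996269,  0.00491163],
       [-0.98692976, -0.00780366, -0.16096197],
       [ 0.16099429, -0.00370369, -0.98694839]]), 't': array([0.02392271, 0.53506101, 0.83759057])}
```

View pics/scene0b.png

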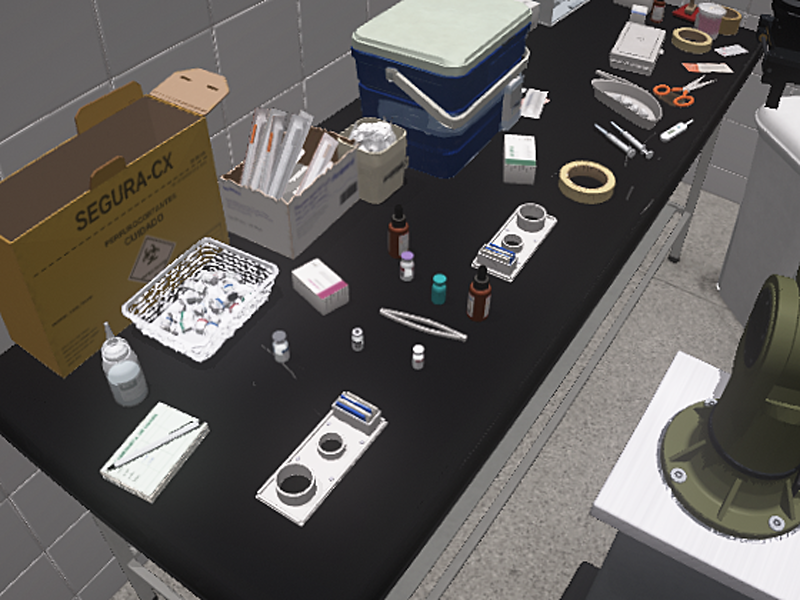

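View pics/top0b.png

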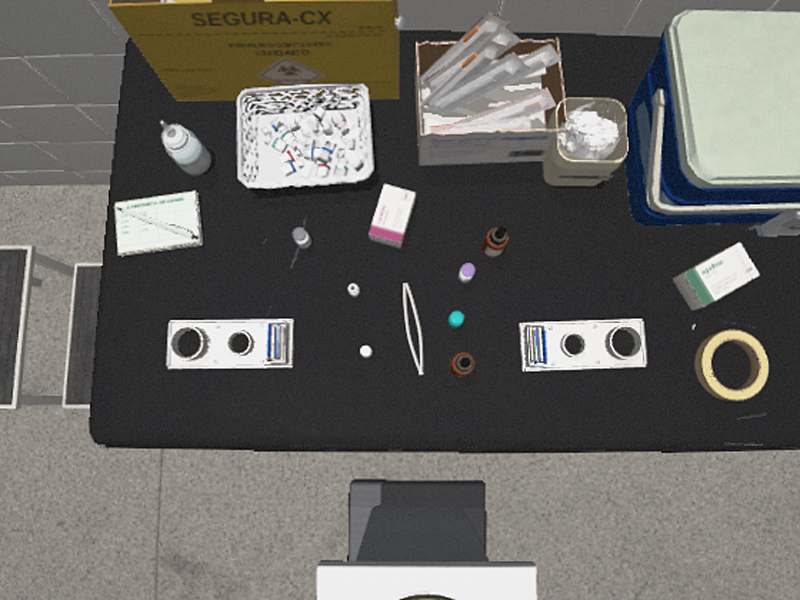

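The top view (800x600) shows caddies at (230,344) and (583,344), and droppers at (496,240) and (462,363). 
- **Large vial candidates:** purple (467,271), turquoise (456,318, excluded by colour) and grey-capped (301,236). 
- **Small vials:** (353,289) and (366,351), both clearly thinner and shorter. 

The purple and grey-capped ones fit the large vial description. I'll confirm this in an enlarged crop.

```bash
cat > h.py <<'E'
import numpy as np,cv2
from scipy.optimize import least_squares
from cell import env
M={n:env.camera_model(n) for n in("scene","top")}
def ray(n,u,v):
    m=M[n];d=np.array([(u-m["cx"])/m["fx"],(v-m["cy"])/m["fy"]]);s=d.copy()
    for _ in range(20): s=d/(1+m["k1"]*(s@s))
    R=np.array(m["R"]);return -R.T@np.array(m["t"]),R.T@np.array([*s,1])
def onz(n,u,v,z):
    c,d=ray(n,u,v);return c+d*(z-c[2])/d[2]
def proj(n,X):
    m=M[n];c=np.array(m["R"])@X+m["t"];s=c[:2]/c[2];s=s*(1+m["k1"]*(s@s));return s*m["fx"]+[m["cx"],m["cy"]]
def tri(a,b):
    c1,d1=ray("scene",*a);c2,d2=ray("top",*b)
    A=np.c_[d1,-d2];k=np.linalg.lstsq(A,c2-c1,rcond=None)[0]
    p,q=c1+k[0]*d1,c2+k[1]*d2;return (p+q)/2,np.linalg.norm(p-q)
E
python3 - <<'E'
from h import *
S=cv2.imread("pics/scene0.png");T=cv2.imread("pics/top0.png")
def blobs(im,mask,roi,mn=4,nm=""):
    x0,y0,x1,y1=roi;m=np.zeros_like(mask);m[y0:y1,x0:x1]=mask[y0:y1,x0:x1]
    n,l,s,c=cv2.connectedComponentsWithStats(m)
    for i in range(1,n):
        if s[i,4]>=mn: print(nm,c[i].round(1),s[i].tolist())
for nm,im,roi in(("S",S,(150,130,370,280)),("T",T,(180,140,370,270))):
    h=cv2.cvtColor(im,cv2.COLOR_BGR2HSV)
    for k,lo,hi in(("purple",(120,40,60),(160,255,255)),("turq",(80,80,60),(100,255,255)),("amber",(0,90,35),(15,255,255)),("bright",(0,0,100),(180,60,255))):
        blobs(im,cv2.inRange(h,lo,hi),roi,8,nm+k)
# dark holes inside caddies
for nm,im,rois in(("S",S,((180,270,272,368),(328,138,392,198))),("T",T,((116,222,206,260),(362,222,454,260)))):
    g=cv2.cvtColor(im,cv2.COLOR_BGR2GRAY)
    for r in rois:
        x0,y0,x1,y1=r
        b=(g[y0:y1,x0:x1]<120).astype(np.uint8)
        cs,_=cv2.findContours(b,cv2.RETR_LIST,cv2.CHAIN_APPROX_NONE)
        for c in cs:
            if 30<cv2.contourArea(c)<1200:
                e=cv2.fitEllipse(c);print(nm,"hole",np.add(e[0],(x0,y0)).round(1),np.round(e[1],1),round(e[2]),cv2.boundingRect(c))
def crop(im,x,y,w,h,W,H): return cv2.resize(im[y:y+h,x:x+w],(W,H),interpolation=cv2.INTER_CUBIC)
a=crop(T,195,140,175,131,400,300);b=crop(S,170,130,190,142,400,300)
c=np.hstack([crop(T,112,218,96,72,400,300)[:150+30],crop(T,358,218,96,72,400,300)[:180]])
d=np.hstack([crop(S,175,268,100,105,400,420)[:,:],crop(S,325,135,70,73,400,420)])
cv2.imwrite("pics/m1.png",np.vstack([np.hstack([a,b]),c]));cv2.imwrite("pics/m2.png",d)
E
```

```text
Spurple [284.9 178.3] [281, 175, 9, 7, 51]
Sturq [306.7 201.8] [302, 191, 11, 22, 194]
Samber [276.9 166.8] [272, 155, 14, 26, 188]
Samber [335.1 211.3] [327, 197, 17, 28, 239]
Sbright [200.1 149.1] [153, 130, 127, 51, 3271]
Sbright [354.6 172.5] [330, 142, 40, 56, 941]
Sbright [281.8 169.8] [279, 163, 7, 16, 72]
Sbright [166.6 203.1] [150, 168, 46, 80, 1851]
Sbright [222.9 199.2] [204, 181, 40, 39, 871]
Sbright [284.7 188.4] [280, 182, 10, 15, 100]
Sbright [329.3 212.9] [327, 207, 5, 14, 27]
Sbright [340.5 213.8] [339, 208, 4, 13, 32]
Sbright [295.9 226.4] [266, 216, 61, 23, 353]
Sbright [249.7 235.6] [246, 229, 8, 16, 83]
Sbright [195.8 241.9] [191, 231, 11, 23, 184]
Sbright [292.2 248.8] [289, 241, 8, 17, 111]
Sbright [245.3 276.9] [239, 274, 15, 6, 51]
Sbright [237.8 278.3] [236, 277, 5, 3, 9]
Tpurple [327.6 188. ] [323, 184, 10, 9, 77]
Tturq [318.9 222.9] [313, 217, 13, 13, 122]
Tamber [344.6 169.2] [337, 158, 19, 20, 124]
Tamber [322.1 255. ] [314, 246, 19, 17, 132]
Tbright [274.7 149.9] [260, 140, 30, 24, 528]
Tbright [210.4 165.4] [205, 159, 12, 14, 124]
Tbright [269.5 168.1]
[... 645 characters left out ...]
 37, 26)
S hole [342.9 179.6] [ 3.2 16.8] 112 (8, 38, 15, 8)
S hole [370.6 154.9] [13.5 18.5] 103 (33, 11, 21, 14)
S hole [371.9 148.5] [ 9.  16.1] 98 (36, 6, 17, 10)
T hole [166.8 239.5] [13.  13.5] 21 (44, 11, 14, 14)
T hole [-450.5   62.4] [ 149.5 1241.3] 107 (18, 9, 12, 21)
T hole [130.  239.4] [18.8 19.9] 26 (4, 8, 20, 20)
T hole [209.1 260.6] [28.3 28.8] 0 (0, 4, 90, 34)
T hole [115.7 222.4] [25.4 32.7] 51 (0, 0, 90, 28)
T hole [401.8 240.6] [12.8 13.6] 164 (33, 12, 14, 14)
T hole [438.1 238.6] [18.9 19.9] 141 (66, 7, 21, 20)
T hole [-981.   441.9] [ 229.6 2840.3] 0 (62, 7, 10, 22)
T hole [378.1 239.9] [ 5.8 28.4] 174 (11, 6, 10, 27)
T hole [408.8 240.3] [ 40.4 112.2] 90 (0, 0, 92, 38)
```

View pics/m1.png

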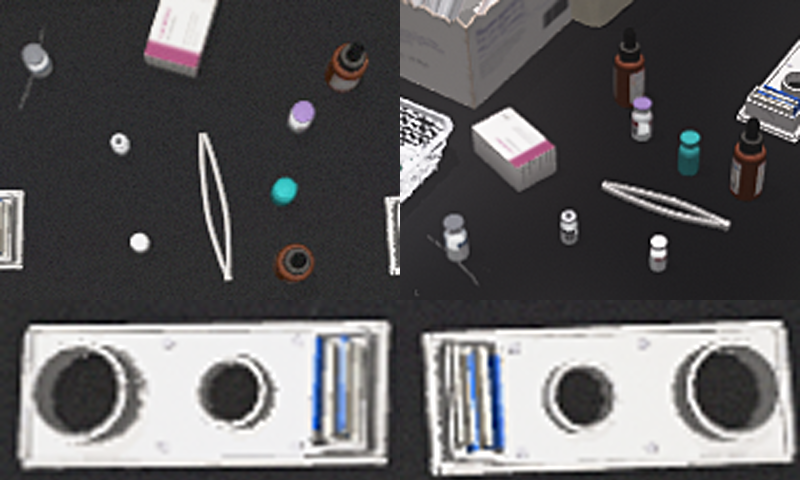

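View pics/m2.png

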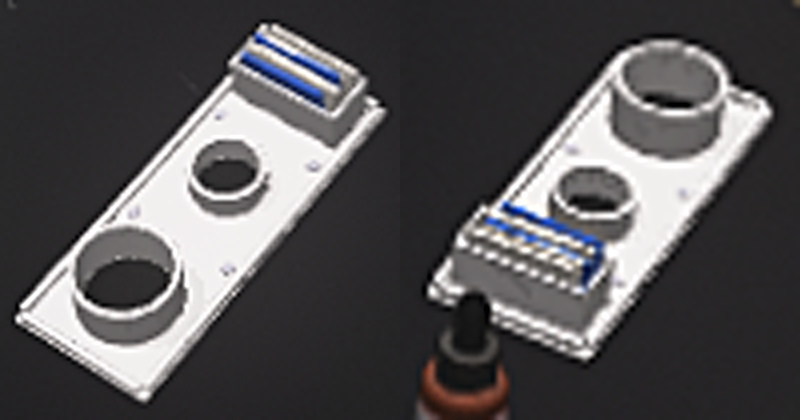

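The crop confirms purple (scene px 285,178) and grey-capped (scene 196,242) as the large vials. The turquoise one is the decoy, and the metal/grey (250,236) and white (292,249) ones are the small vials. Caddy 1's box end points right in the top view and caddy 2's points left. Next I'll triangulate.

Run:
```python
from h import *
S=cv2.imread("pics/scene0.png");T=cv2.imread("pics/top0.png")
def pr(nm,a,b):
    p,e=tri(a,b);print(nm,(p*1000).round(1),"gap",round(e*1000,1));return p
m1=lambda x,y,ox:(ox+x/4.1667,218+(y-300)/4.1667)
sL=lambda x,y:(175+x/4,268+y/4); sR=lambda x,y:(325+(x-400)*.175,135+y*.1738)
print("caddy1 corners (wide-far,wide-near,box-near)")
c1=[pr("c1",sL(*a),m1(*b,112)) for a,b in(((15,318),(27,323)),((148,398),(20,467)),((385,105),(388,465)))]
print("caddy2 (wide-near, box-near, box-far)")
c2=[pr("c2",sR(*a),m1(b[0]-400,b[1],358)) for a,b in(((590,355),(434,474)),((430,295),(424,333)),((770,100),(793,461)))]
# rim ellipse centres read from crops (inner rim)
pr("c1 wide rim",sL(129,271),m1(81,393,112)); pr("c1 narrow rim",sL(228,173),m1(235,391,112))
pr("c2 wide rim",sR(669,82),m1(729-400,390,358)); pr("c2 narrow rim",sR(594,195),m1(580-400,397,358))
pr("purple cap",(284.9,178.3),(327.6,188)); pr("turq",(306.7,195),(318.9,222))
# dropper bulbs tops / collar / grey caps from m1 crops
t1=lambda x,y:(195+x/2.2857,140+y/2.29); s1=lambda x,y:(170+(x-400)/2.105,130+y/2.113)
pr("d1 tip",s1(629,33),t1(357,45));pr("d1 collar",s1(629,58),t1(351,56))
pr("d2 tip",s1(753,124),t1(294,262));pr("d2 collar",s1(751,148),t1(296,262))
pr("grey cap",s1(454,220),t1(34,52));pr("small1",s1(569,214),t1(119,140));pr("small2",s1(658,240),t1(140,240))
```

```text
caddy1 corners (wide-far,wide-near,box-near)
c1 [502.7 391.2   2.7] gap 2.3
c1 [427.8 389.1   5. ] gap 2.2
c1 [432.8 199.    5.1] gap 1.2
caddy2 (wide-near, box-near, box-far)
c2 [ 429.5 -145.1    1.7] gap 1.7
c2 [ 502.5 -142.    -1.1] gap 2.1
c2 [ 437.1 -329.4   10.4] gap 0.4
c1 wide rim [465.2 352.2  25.6] gap 1.0
c1 narrow rim [468.3 277.4  11.4] gap 0.9
c2 wide rim [ 471.2 -290.9   29. ] gap 1.1
c2 narrow rim [ 468.2 -217.9   16.9] gap 1.6
purple cap [576.1 -59.2  45.5] gap 1.5
turq [505.4 -40.2  45.6] gap 0.3
d1 tip [ 624.3 -102.9   89.6] gap 3.5
d1 collar [ 623.6 -102.7   55.6] gap 3.4
d2 tip [436.  -45.   96.2] gap 0.6
d2 collar [437.8 -50.3  59.1] gap 0.9
grey cap [628.3 188.1  45.9] gap 2.0
small1 [549.2 109.1  33.7] gap 1.3
small2 [458.2  88.3  34.2] gap 0.3
```

Triangulated heights and sizes agree with the text: the plate measures 75x190, the caps sit at 46, and the droppers at about 100. I'll tighten caddy 2 and dropper 1 with plane casts and overlay the result as a check.

Run:
```python
from h import *
S=cv2.imread("pics/scene0.png");T=cv2.imread("pics/top0.png")
m1=lambda x,y,ox:(ox+x/4.1667,218+(y-300)/4.1667)
t1=lambda x,y:(195+x/2.2857,140+y/2.29); s1=lambda x,y:(170+(x-400)/2.105,130+y/2.113)
for q in((424,333),(434,474),(793,461),(783,322)): print("c2 top corner",(onz("top",*m1(q[0]-400,q[1],358),.004)*1000).round(1))
print("d1 tip/collar top",(onz("top",*t1(357,45),.100)*1e3).round(1),(onz("top",*t1(351,56),.068)*1e3).round(1),"scene tip",(onz("scene",*s1(629,33),.1)*1e3).round(1))
print("d2",(onz("top",*t1(294,262),.100)*1e3).round(1),(onz("scene",*s1(753,124),.1)*1e3).round(1))
def circ(im,n,x,y,r,z,col,k):
    P=np.array([proj(n,np.array([x+r*np.cos(a),y+r*np.sin(a),z])/1e3) for a in np.linspace(0,6.283,40)])
    return P
obj=[(466,353,22,30.5),(468.2,277.8,15.5,20.5),(471,-291.5,22,30.5),(468.2,-217.2,15.5,20.5),(576,-59.5,11,0),(576,-59.5,11,41),(623,-103,16.5,0),(623,-103,16.5,60),(437,-48,16.5,0),(437,-48,16.5,60),(628,188,11,0),(628,188,11,41)]
def view(im,n,x,y,w,h,k):
    c=cv2.resize(im[y:y+h,x:x+w],None,fx=k,fy=k,interpolation=cv2.INTER_CUBIC)
    for o in obj:
        P=(circ(im,n,*o,0,0)-[x,y]+.5)*k
        cv2.polylines(c,[P.round().astype(np.int32)],True,(0,255,0),1)
    return c
A=[view(T,"top",200,140,160,50,2.5),view(S,"scene",180,140,160,100,2.5)]
a=np.vstack([view(T,"top",112,218,100,45,4),view(T,"top",356,218,100,45,4),view(T,"top",300,150,100,60,4)])
b=np.vstack([view(S,"scene",262,150,100,75,4),view(S,"scene",175,230,100,75,4)])
c=view(T,"top",190,150,40,30,4)
b[-120:,-160:]=c
a=cv2.copyMakeBorder(a,0,600-a.shape[0],0,0,0);cv2.imwrite("pics/m3.png",np.hstack([a,b]))
```

```text
c2 top corner [ 502.8 -140.6    4. ]
c2 top corner [ 430.2 -144.3    4. ]
c2 top corner [ 437.2 -332.     4. ]
c2 top corner [ 509.7 -330.4    4. ]
d1 tip/collar top [ 623.  -100.6  100. ] [ 621.8 -100.1   68. ] scene tip [614.9 -92.  100. ]
d2 [436.  -44.5 100. ] [433.9 -41.2 100. ]
```

View pics/m3.png

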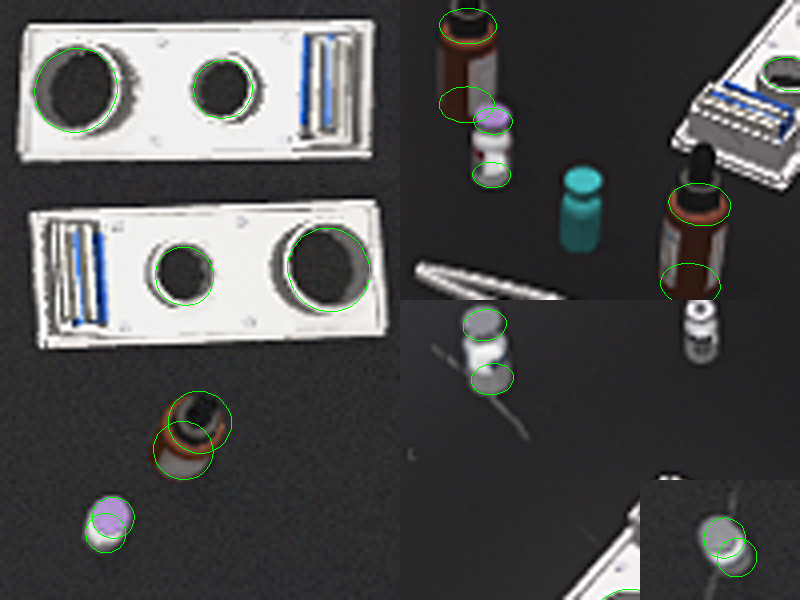

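The overlay fits in both views. I've settled on these positions in mm:

| Item | x | y |
|---|---|---|
| Dropper d1 | 622 | -102 |
| Dropper d2 | 436.5 | -47 |
| Purple vial | 576 | -59.5 |
| Grey vial | 628 | 188 |
| Caddy 1 wide cup | 466 | 353 |
| Caddy 1 narrow cup | 468 | 278 |
| Caddy 2 wide cup | 471 | -292 |
| Caddy 2 narrow cup | 468.5 | -218 |

I'll start with dropper 1.

```bash
cat > plan.py <<'E'
import sys,numpy as np
from cell import env
# args: n x y z [mm] [yaw]: rows from the measured pose
o=env.get_obs();p=o["tool_pos"]*1e3;yaw=o["tool_rot"][2]
n=int(sys.argv[1]);t=np.array(list(map(float,sys.argv[2:5])));ty=float(sys.argv[5]) if len(sys.argv)>5 else 90
w=(t-p)/n;dy=(ty-yaw)/n
print("t",round(o["time_s"],2),"p",p.round(1),"rot",o["tool_rot"].round(2),"grip",round(o["grip_width"]*1e3,1),"F",round(float(o["grasp_force"]),1))
last=None
for i in range(n):
    a=np.radians(yaw+dy*i);c,s=np.cos(a),np.sin(a)
    r=([round(v,1) for v in(c*w[0]+s*w[1],s*w[0]-c*w[1],-w[2])],round(-np.radians(dy),4))
    print(i,r)
E
python3 plan.py 10 450 -300 221
```

```text
t 0.1 p [ 188.  -621.7  221.6] rot [-1.799e+02  1.000e-02  1.684e+01] grip 86.9 F 0.0
0 ([np.float64(34.4), np.float64(-23.2), np.float64(0.1)], np.float64(-0.1277))
1 ([np.float64(37.1), np.float64(-18.6), np.float64(0.1)], np.float64(-0.1277))
2 ([np.float64(39.1), np.float64(-13.8), np.float64(0.1)], np.float64(-0.1277))
3 ([np.float64(40.6), np.float64(-8.7), np.float64(0.1)], np.float64(-0.1277))
4 ([np.float64(41.3), np.float64(-3.4), np.float64(0.1)], np.float64(-0.1277))
5 ([np.float64(41.4), np.float64(1.9), np.float64(0.1)], np.float64(-0.1277))
6 ([np.float64(40.9), np.float64(7.1), np.float64(0.1)], np.float64(-0.1277))
7 ([np.float64(39.6), np.float64(12.3), np.float64(0.1)], np.float64(-0.1277))
8 ([np.float64(37.7), np.float64(17.2), np.float64(0.1)], np.float64(-0.1277))
9 ([np.float64(35.2), np.float64(21.9), np.float64(0.1)], np.float64(-0.1277))
```

Call:
step_arm:
  moves:
    - {"dp":[34,-23,0],"dr":[0,0,-0.128],"fingers":0}
    - {"dp":[37,-19,0],"dr":[0,0,-0.128],"fingers":0}
    - {"dp":[39,-14,0],"dr":[0,0,-0.128],"fingers":0}
    - {"dp":[41,-9,0],"dr":[0,0,-0.128],"fingers":0}
    - {"dp":[41,-3,0],"dr":[0,0,-0.128],"fingers":0}
  squeeze: 12

```text
time_s: 0.72
tool_pos: [0.3191, -0.4597, 0.2221]
tool_rot: [-180.0, -0.0, 53.7]
force: [-0.3, 1.1, -0.3]
grip_width: 0.0872
grasp_force: 0.0
```

Call:
step_arm:
  moves:
    - {"dp":[41,2,0],"dr":[0,0,-0.128],"fingers":0}
    - {"dp":[41,7,0],"dr":[0,0,-0.128],"fingers":0}
    - {"dp":[40,12,0],"dr":[0,0,-0.128],"fingers":0}
    - {"dp":[38,17,0],"dr":[0,0,-0.128],"fingers":0}
    - {"dp":[35,22,0],"dr":[0,0,-0.128],"fingers":0}

```text
time_s: 1.35
tool_pos: [0.4493, -0.2985, 0.2222]
tool_rot: [-180.0, -0.0, 90.4]
force: [0.7, -1.2, -1.1]
grip_width: 0.087
grasp_force: 0.0
```

```bash
python3 plan.py 5 622 -102 160
```

```text
t 1.35 p [ 449.3 -298.5  222.2] rot [-1.7997e+02 -1.0000e-02  9.0410e+01] grip 87.0 F 0.0
0 ([np.float64(39.1), np.float64(34.8), np.float64(12.4)], np.float64(0.0014))
1 ([np.float64(39.1), np.float64(34.8), np.float64(12.4)], np.float64(0.0014))
2 ([np.float64(39.2), np.float64(34.7), np.float64(12.4)], np.float64(0.0014))
3 ([np.float64(39.2), np.float64(34.7), np.float64(12.4)], np.float64(0.0014))
4 ([np.float64(39.3), np.float64(34.6), np.float64(12.4)], np.float64(0.0014))
```

Call:
step_arm:
  moves:
    - {"dp":[39,35,10],"dr":[0,0,0.007],"fingers":0}
    - {"dp":[39,35,12],"dr":[0,0,0],"fingers":0}
    - {"dp":[39,35,13],"dr":[0,0,0],"fingers":0}
    - {"dp":[39,34,13],"dr":[0,0,0],"fingers":0}
    - {"dp":[40,34,13],"dr":[0,0,0],"fingers":0}

```text
time_s: 1.98
tool_pos: [0.623, -0.1034, 0.1607]
tool_rot: [-180.0, 0.0, 89.7]
force: [1.0, -0.9, -0.7]
grip_width: 0.0868
grasp_force: 0.0
```

Call:
step_arm:
  moves:
    - {"dp":[0,0,0],"dr":[0,0,0],"fingers":0}
    - {"dp":[0,0,35],"dr":[0,0,0],"fingers":0}
    - {"dp":[0,0,35],"dr":[0,0,0],"fingers":0}
    - {"dp":[0,0,35],"dr":[0,0,0],"fingers":0}
    - {"dp":[0,0,20],"dr":[0,0,0],"fingers":0}

```text
time_s: 2.6
tool_pos: [0.6206, -0.1055, 0.0345]
tool_rot: [-179.8, 0.0, 89.7]
force: [0.4, -0.6, 0.3]
grip_width: 0.0874
grasp_force: 0.0
```

```bash
python3 plan.py 1 622 -102 36
python3 - <<'E'
from h import *
v=[]
for n,(x,y,w,h) in(("scene",(230,70,160,160)),("top",(270,100,160,160))):
    im=env.read_camera(n)[:,:,::-1];v.append(cv2.resize(im[y:y+h,x:x+w],(400,400),interpolation=cv2.INTER_CUBIC))
cv2.imwrite("pics/g1.png",np.hstack(v))
E
```

```text
t 2.6 p [ 620.6 -105.5   34.5] rot [-1.7983e+02  2.0000e-02  8.9700e+01] grip 87.4 F 0.0
0 ([np.float64(3.5), np.float64(1.4), np.float64(-1.5)], np.float64(-0.0053))
```

View pics/g1.png

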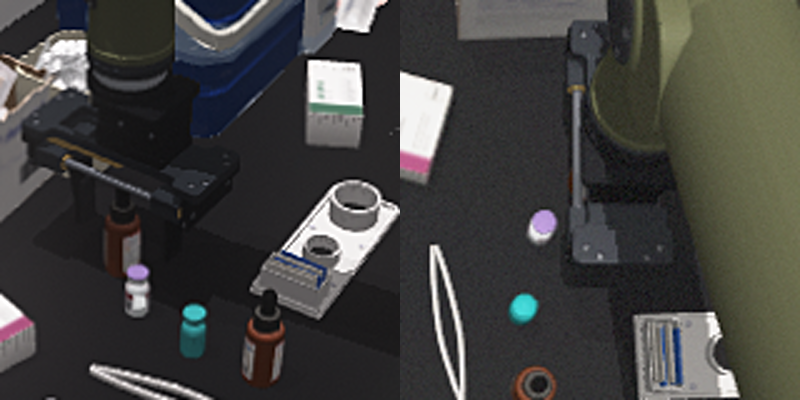

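The gripper stands around dropper 1 with nothing touched: the purple vial is beside it at crop (542,225) and caddy 2 is clear. Now I'll centre and close.

Call:
step_arm:
  moves:
    - {"dp":[3,1,-1],"dr":[0,0,0],"fingers":0}
    - {"dp":[0,0,0],"dr":[0,0,0],"fingers":0.75}
    - {"dp":[0,0,0],"dr":[0,0,0],"fingers":0.75}
    - {"dp":[0,0,0],"dr":[0,0,0],"fingers":0.75}
    - {"dp":[0,0,0],"dr":[0,0,0],"fingers":0.75}
  squeeze: 15

```text
time_s: 3.32
tool_pos: [0.6233, -0.1014, 0.0377]
tool_rot: [180.0, 0.0, 89.8]
force: [-0.7, 0.0, -0.5]
grip_width: 0.055
grasp_force: 0.0
```

Call:
step_arm:
  moves:
    - {"dp":[0,0,0],"dr":[0,0,0],"fingers":0.75}
    - {"dp":[0,0,0],"dr":[0,0,0],"fingers":0.75}
    - {"dp":[0,0,0],"dr":[0,0,0],"fingers":0.75}
    - {"dp":[0,0,-5],"dr":[0,0,0],"fingers":0.75}
    - {"dp":[0,0,0],"dr":[0,0,0],"fingers":0.75}

```text
time_s: 3.95
tool_pos: [0.6237, -0.1013, 0.0431]
tool_rot: [179.9, 0.0, 89.8]
force: [0.3, -0.4, -0.5]
grip_width: 0.0317
grasp_force: 15.0
```

Call:
step_arm:
  moves:
    - {"dp":[0,0,-30],"dr":[0,0,0],"fingers":0.75}
    - {"dp":[0,0,-32],"dr":[0,0,0],"fingers":0.75}
    - {"dp":[-30,-5,0],"dr":[0,0,0],"fingers":0.75}
    - {"dp":[-40,-15,0],"dr":[0,0,0],"fingers":0.75}
    - {"dp":[-40,-30,0],"dr":[0,0,0],"fingers":0.75}

```text
time_s: 4.58
tool_pos: [0.5731, -0.2118, 0.1047]
tool_rot: [179.9, 0.0, 89.8]
force: [-0.4, -1.4, -0.9]
grip_width: 0.0321
grasp_force: 15.0
```

Call:
step_arm:
  moves:
    - {"dp":[-40,-40,0],"dr":[0,0,0],"fingers":0.75}
    - {"dp":[-30,-40,0],"dr":[0,0,0],"fingers":0.75}
    - {"dp":[-10,-22,0],"dr":[0,0,0],"fingers":0.75}
    - {"dp":[0,0,0],"dr":[0,0,0],"fingers":0.75}
    - {"dp":[0,0,0],"dr":[0,0,0],"fingers":0.75}

```text
time_s: 5.2
tool_pos: [0.4718, -0.2898, 0.1049]
tool_rot: [179.9, -0.0, 89.8]
force: [0.1, 0.6, -0.1]
grip_width: 0.0318
grasp_force: 15.0
```

```bash
python3 plan.py 1 471 -292 90
python3 - <<'E'
from h import *
v=[]
for n,(x,y,w,h) in(("scene",(310,90,100,120)),("top",(340,170,120,120))):
    im=env.read_camera(n)[:,:,::-1];v.append(cv2.resize(im[y:y+h,x:x+w],(400,480),interpolation=cv2.INTER_CUBIC))
cv2.imwrite("pics/g2.png",np.hstack(v))
E
```

```text
t 5.2 p [ 471.8 -289.8  104.9] rot [179.92  -0.    89.84] grip 31.8 F 15.0
0 ([np.float64(-2.2), np.float64(-0.8), np.float64(14.9)], np.float64(-0.0027))
```

View pics/g2.png

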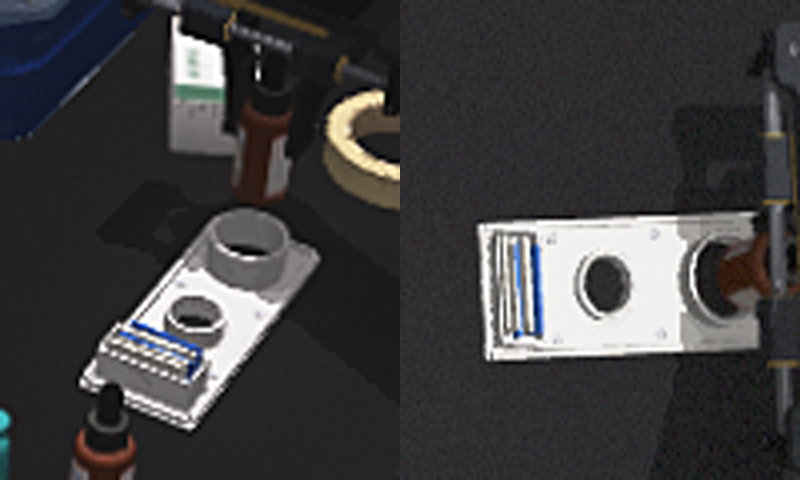

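Run:
```python
from h import *
for n in("scene","top"):
    for c in((471.8,-289.8,67),):
        P=np.array([proj(n,np.array([c[0]+16.5*np.cos(a),c[1]+16.5*np.sin(a),c[2]])/1e3) for a in np.linspace(0,6.28,60)])
        f=(4,90,310) if n=="scene" else (400/120,170,340)
        Q=np.c_[(P[:,0]-f[2])*f[0]+(400 if n=="top" else 0),(P[:,1]-f[1])*(4)];print(n,Q.min(0).round(),Q.max(0).round())
```

```text
scene [226. 172.] [281. 204.]
top [717. 239.] [770. 304.]
```

Call:
step_arm:
  moves:
    - {"dp":[-1.5,0,0],"dr":[0,0,0],"fingers":0.75}
    - {"dp":[0,0,20],"dr":[0,0,0],"fingers":0.75}
    - {"dp":[0,0,15],"dr":[0,0,0],"fingers":0.75}
    - {"dp":[0,0,10],"dr":[0,0,0],"fingers":0.75}
    - {"dp":[0,0,5],"dr":[0,0,0],"fingers":0.75}

```text
time_s: 5.92
tool_pos: [0.4705, -0.2919, 0.0539]
tool_rot: [-180.0, -0.0, 89.8]
force: [0.0, -0.1, -0.9]
grip_width: 0.0318
grasp_force: 15.0
```

Call:
step_arm:
  moves:
    - {"dp":[0,0,3],"dr":[0,0,0],"fingers":0.75}
    - {"dp":[0,0,2],"dr":[0,0,0],"fingers":0.75}
    - {"dp":[0,0,2],"dr":[0,0,0],"fingers":0.75}
    - {"dp":[0,0,2],"dr":[0,0,0],"fingers":0.75}
    - {"dp":[0,0,1],"dr":[0,0,0],"fingers":0.75}

```text
time_s: 6.55
tool_pos: [0.4705, -0.2922, 0.0445]
tool_rot: [-180.0, 0.0, 89.8]
force: [0.2, 0.1, -0.3]
grip_width: 0.0318
grasp_force: 15.0
```

Call:
step_arm:
  moves:
    - {"dp":[0,0,1],"dr":[0,0,0],"fingers":0.75}
    - {"dp":[0,0,0.5],"dr":[0,0,0],"fingers":0.75}
    - {"dp":[0,0,0.5],"dr":[0,0,0],"fingers":0.75}
    - {"dp":[0,0,0],"dr":[0,0,0],"fingers":0.75}
    - {"dp":[0,0,0],"dr":[0,0,0],"fingers":0.75}

```text
time_s: 7.18
tool_pos: [0.4706, -0.2923, 0.0428]
tool_rot: [180.0, 0.0, 89.8]
force: [-1.4, 0.7, 3.2]
grip_width: 0.0314
grasp_force: 15.0
```

Contact with the floor of the cup, so I'll release and rise.

Call:
step_arm:
  moves:
    - {"dp":[0,0,0],"dr":[0,0,0],"fingers":0.55}
    - {"dp":[0,0,0],"dr":[0,0,0],"fingers":0.45}
    - {"dp":[0,0,0],"dr":[0,0,0],"fingers":0.3}
    - {"dp":[0,0,0],"dr":[0,0,0],"fingers":0.3}
    - {"dp":[0,0,0],"dr":[0,0,0],"fingers":0.3}

```text
time_s: 7.8
tool_pos: [0.4706, -0.2921, 0.0425]
tool_rot: [-180.0, 0.0, 89.8]
force: [-1.0, 0.0, -0.9]
grip_width: 0.0603
grasp_force: 0.0
```

Call:
step_arm:
  moves:
    - {"dp":[0,0,-15],"dr":[0,0,0],"fingers":0.3}
    - {"dp":[0,0,-30],"dr":[0,0,0],"fingers":0.3}
    - {"dp":[0,0,-30],"dr":[0,0,0],"fingers":0.3}
    - {"dp":[0,0,-30],"dr":[0,0,0],"fingers":0.3}
    - {"dp":[0,0,0],"dr":[0,0,0],"fingers":0.3}

```text
time_s: 8.43
tool_pos: [0.4726, -0.2931, 0.1513]
tool_rot: [179.7, 0.2, 89.8]
force: [0.5, 0.2, -0.3]
grip_width: 0.0606
grasp_force: 0.0
```

```bash
python3 plan.py 6 436.5 -47 148
```

```text
t 8.43 p [ 472.6 -293.1  151.3] rot [179.71   0.23  89.78] grip 60.6 F 0.0
0 ([np.float64(41.0), np.float64(-6.2), np.float64(0.5)], np.float64(-0.0006))
1 ([np.float64(41.0), np.float64(-6.1), np.float64(0.5)], np.float64(-0.0006))
2 ([np.float64(41.0), np.float64(-6.1), np.float64(0.5)], np.float64(-0.0006))
3 ([np.float64(41.0), np.float64(-6.1), np.float64(0.5)], np.float64(-0.0006))
4 ([np.float64(41.0), np.float64(-6.1), np.float64(0.5)], np.float64(-0.0006))
5 ([np.float64(41.0), np.float64(-6.0), np.float64(0.5)], np.float64(-0.0006))
```

Call:
step_arm:
  moves:
    - {"dp":[50,-7,0],"dr":[0,0,0],"fingers":0.3}
    - {"dp":[55,-8,0],"dr":[0,0,0],"fingers":0.3}
    - {"dp":[55,-8,0],"dr":[0,0,0],"fingers":0.3}
    - {"dp":[55,-8,0],"dr":[0,0,0],"fingers":0.3}
    - {"dp":[31,-5,0],"dr":[0,0,0],"fingers":0.3}

```text
time_s: 9.05
tool_pos: [0.4345, -0.0431, 0.1471]
tool_rot: [-180.0, 0.0, 90.0]
force: [1.3, 0.1, 0.1]
grip_width: 0.0608
grasp_force: 0.0
```

Call:
step_arm:
  moves:
    - {"dp":[0,0,0],"dr":[0,0,0],"fingers":0.3}
    - {"dp":[0,0,0],"dr":[0,0,0],"fingers":0.3}
    - {"dp":[0,0,10],"dr":[0,0,0],"fingers":0.3}
    - {"dp":[0,0,15],"dr":[0,0,0],"fingers":0.3}
    - {"dp":[0,0,5],"dr":[0,0,0],"fingers":0.3}

```text
time_s: 9.68
tool_pos: [0.4344, -0.0462, 0.1157]
tool_rot: [-179.8, -0.1, 89.7]
force: [-0.4, -0.5, 0.8]
grip_width: 0.061
grasp_force: 0.0
```

```bash
python3 plan.py 1 436.5 -47 38
python3 - <<'E'
from h import *
v=[]
for n,(x,y,w,h) in(("scene",(280,100,120,144)),("top",(270,150,190,144))):
    im=env.read_camera(n)[:,:,::-1];v.append(cv2.resize(im[y:y+h,x:x+w],(400,480),interpolation=cv2.INTER_CUBIC))
cv2.imwrite("pics/g3.png",np.hstack(v))
E
```

```text
t 9.68 p [434.4 -46.2 115.7] rot [-1.7984e+02 -6.0000e-02  8.9730e+01] grip 61.0 F 0.0
0 ([np.float64(-0.8), np.float64(2.1), np.float64(77.7)], np.float64(-0.0048))
```

View pics/g3.png

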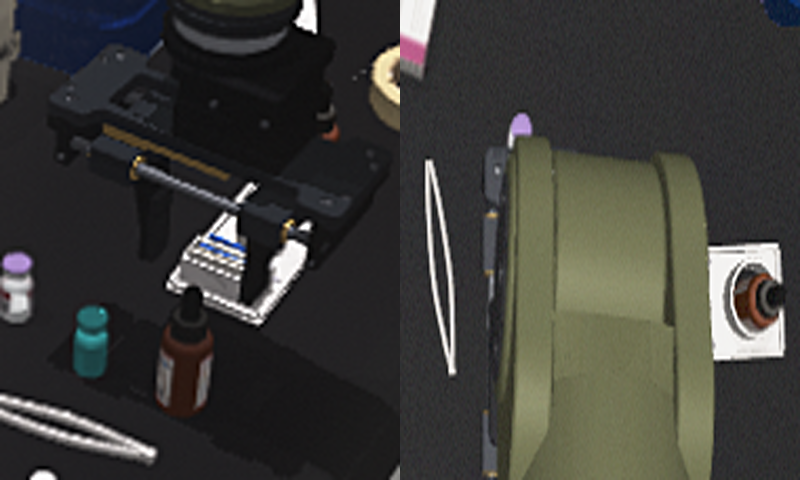

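Dropper 1 stands in caddy 2's wide cup. Dropper 2, at crop (185,350), is below the open fingers and clear of the turquoise vial.

Call:
step_arm:
  moves:
    - {"dp":[-1,2,10],"dr":[0,0,0],"fingers":0.3}
    - {"dp":[0,0,25],"dr":[0,0,0],"fingers":0.3}
    - {"dp":[0,0,25],"dr":[0,0,0],"fingers":0.3}
    - {"dp":[0,0,17],"dr":[0,0,0],"fingers":0.3}
    - {"dp":[0,0,0],"dr":[0,0,0],"fingers":0.75}

```text
time_s: 10.4
tool_pos: [0.4366, -0.0467, 0.0394]
tool_rot: [-179.9, -0.1, 89.8]
force: [0.5, 0.7, 0.1]
grip_width: 0.0569
grasp_force: 0.0
```

Call:
step_arm:
  moves:
    - {"dp":[0,0,0],"dr":[0,0,0],"fingers":0.75}
    - {"dp":[0,0,0],"dr":[0,0,0],"fingers":0.75}
    - {"dp":[0,0,0],"dr":[0,0,0],"fingers":0.75}
    - {"dp":[0,0,0],"dr":[0,0,0],"fingers":0.75}
    - {"dp":[0,0,0],"dr":[0,0,0],"fingers":0.75}

```text
time_s: 11.02
tool_pos: [0.4382, -0.0472, 0.0411]
tool_rot: [179.9, 0.0, 89.8]
force: [0.4, -0.9, 3.7]
grip_width: 0.0315
grasp_force: 15.0
```

Call:
step_arm:
  moves:
    - {"dp":[0,0,-15],"dr":[0,0,0],"fingers":0.75}
    - {"dp":[0,0,-25],"dr":[0,0,0],"fingers":0.75}
    - {"dp":[0,0,-30],"dr":[0,0,0],"fingers":0.75}
    - {"dp":[30,3,0],"dr":[0,0,0],"fingers":0.75}
    - {"dp":[50,4,0],"dr":[0,0,0],"fingers":0.75}

```text
time_s: 11.65
tool_pos: [0.4451, 0.0322, 0.1115]
tool_rot: [179.9, 0.1, 89.5]
force: [0.3, 0.3, -1.3]
grip_width: 0.0314
grasp_force: 14.9
```

Call:
step_arm:
  moves:
    - {"dp":[55,4,0],"dr":[0,0,0],"fingers":0.75}
    - {"dp":[55,4,0],"dr":[0,0,0],"fingers":0.75}
    - {"dp":[55,4,0],"dr":[0,0,0],"fingers":0.75}
    - {"dp":[55,4,0],"dr":[0,0,0],"fingers":0.75}
    - {"dp":[55,4,0],"dr":[0,0,0],"fingers":0.75}

```text
time_s: 12.28
tool_pos: [0.4661, 0.3089, 0.111]
tool_rot: [-180.0, 0.0, 89.7]
force: [0.8, -1.2, 0.4]
grip_width: 0.0314
grasp_force: 14.9
```

Call:
step_arm:
  moves:
    - {"dp":[35,1,0],"dr":[0,0,0],"fingers":0.75}
    - {"dp":[10,0,0],"dr":[0,0,0],"fingers":0.75}
    - {"dp":[0,0,0],"dr":[0,0,0],"fingers":0.75}
    - {"dp":[0,0,0],"dr":[0,0,0],"fingers":0.75}
    - {"dp":[0,0,0],"dr":[0,0,0],"fingers":0.75}

```text
time_s: 12.9
tool_pos: [0.4678, 0.3511, 0.1105]
tool_rot: [180.0, 0.1, 89.6]
force: [-0.0, -0.2, -0.9]
grip_width: 0.0317
grasp_force: 14.9
```

```bash
python3 plan.py 1 466 353 46
python3 - <<'E'
from h import *
p=env.get_obs()["tool_pos"]*1e3;v=[]
for n,(x,y,w,h) in(("scene",(150,220,130,156)),("top",(90,190,120,144))):
    im=env.read_camera(n)[:,:,::-1];c=cv2.resize(im[y:y+h,x:x+w],(400,480),interpolation=cv2.INTER_CUBIC)
    P=np.array([proj(n,np.array([p[0]+16.5*np.cos(a),p[1]+16.5*np.sin(a),p[2]-40])/1e3) for a in np.linspace(0,6.28,40)])
    cv2.polylines(c,[((P-[x,y]+.5)*400/w).round().astype(np.int32)],True,(0,255,0),1);v.append(c)
cv2.imwrite("pics/g4.png",np.hstack(v))
E
```

```text
t 12.9 p [467.8 351.1 110.5] rot [1.7997e+02 8.0000e-02 8.9640e+01] grip 31.7 F 14.9
0 ([np.float64(1.9), np.float64(-1.8), np.float64(64.5)], np.float64(-0.0064))
```

View pics/g4.png

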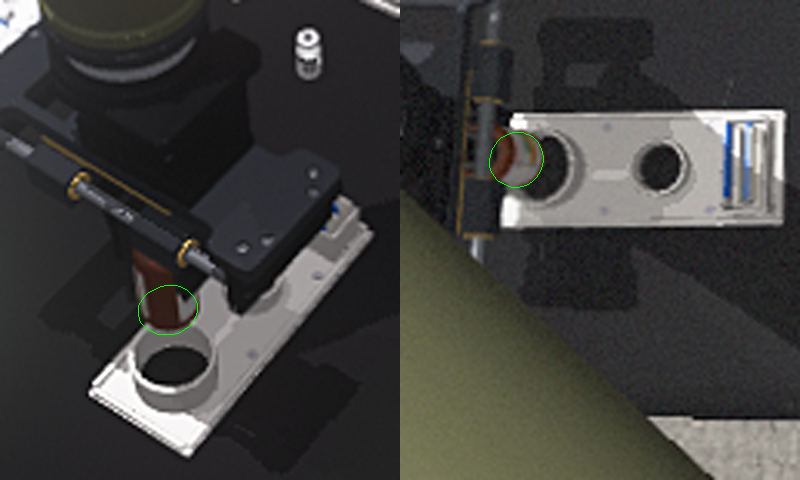

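The bottle's bottom is within about 1 mm of the predicted circle, so I'll lower it.

Call:
step_arm:
  moves:
    - {"dp":[1,-2,0],"dr":[0,0,0],"fingers":0.75}
    - {"dp":[0,0,20],"dr":[0,0,0],"fingers":0.75}
    - {"dp":[0,0,18],"dr":[0,0,0],"fingers":0.75}
    - {"dp":[0,0,12],"dr":[0,0,0],"fingers":0.75}
    - {"dp":[0,0,5],"dr":[0,0,0],"fingers":0.75}

```text
time_s: 13.62
tool_pos: [0.4644, 0.3535, 0.054]
tool_rot: [-179.9, 0.1, 89.8]
force: [0.3, -0.0, -0.1]
grip_width: 0.0316
grasp_force: 14.9
```

Call:
step_arm:
  moves:
    - {"dp":[0,0,3],"dr":[0,0,0],"fingers":0.75}
    - {"dp":[0,0,2],"dr":[0,0,0],"fingers":0.75}
    - {"dp":[0,0,2],"dr":[0,0,0],"fingers":0.75}
    - {"dp":[0,0,1],"dr":[0,0,0],"fingers":0.75}
    - {"dp":[0,0,0.5],"dr":[0,0,0],"fingers":0.75}

```text
time_s: 14.25
tool_pos: [0.4652, 0.3539, 0.0471]
tool_rot: [180.0, 0.0, 89.8]
force: [0.1, 0.5, -0.6]
grip_width: 0.0316
grasp_force: 14.9
```

Call:
step_arm:
  moves:
    - {"dp":[0,0,0.5],"dr":[0,0,0],"fingers":0.75}
    - {"dp":[0,0,0.5],"dr":[0,0,0],"fingers":0.75}
    - {"dp":[0,0,0.5],"dr":[0,0,0],"fingers":0.75}
    - {"dp":[0,0,0.5],"dr":[0,0,0],"fingers":0.75}
    - {"dp":[0,0,0],"dr":[0,0,0],"fingers":0.75}

```text
time_s: 14.88
tool_pos: [0.4659, 0.3543, 0.0463]
tool_rot: [179.9, -0.0, 89.8]
force: [-0.2, -1.4, 6.8]
grip_width: 0.0316
grasp_force: 15.0
```

Call:
step_arm:
  moves:
    - {"dp":[0,0,0],"dr":[0,0,0],"fingers":0.55}
    - {"dp":[0,0,0],"dr":[0,0,0],"fingers":0.45}
    - {"dp":[0,0,0],"dr":[0,0,0],"fingers":0.4}
    - {"dp":[0,0,0],"dr":[0,0,0],"fingers":0.4}
    - {"dp":[0,0,0],"dr":[0,0,0],"fingers":0.4}

```text
time_s: 15.5
tool_pos: [0.4651, 0.3539, 0.0449]
tool_rot: [-180.0, 0.0, 89.8]
force: [0.3, -0.0, -0.8]
grip_width: 0.0516
grasp_force: 0.0
```

Call:
step_arm:
  moves:
    - {"dp":[0,0,-15],"dr":[0,0,0],"fingers":0.4}
    - {"dp":[0,0,-30],"dr":[0,0,0],"fingers":0.4}
    - {"dp":[0,0,-30],"dr":[0,0,0],"fingers":0.4}
    - {"dp":[0,0,-30],"dr":[0,0,0],"fingers":0.4}
    - {"dp":[0,0,0],"dr":[0,0,0],"fingers":0.4}

```text
time_s: 16.12
tool_pos: [0.4664, 0.3556, 0.1535]
tool_rot: [179.7, -0.2, 89.8]
force: [0.8, -0.5, 0.5]
grip_width: 0.0519
grasp_force: 0.0
```

```bash
python3 plan.py 5 628 188 100
```

```text
t 16.12 p [466.4 355.6 153.5] rot [ 1.7972e+02 -1.7000e-01  8.9780e+01] grip 51.9 F 0.0
0 ([np.float64(-33.4), np.float64(32.5), np.float64(10.7)], np.float64(-0.0008))
1 ([np.float64(-33.4), np.float64(32.4), np.float64(10.7)], np.float64(-0.0008))
2 ([np.float64(-33.4), np.float64(32.4), np.float64(10.7)], np.float64(-0.0008))
3 ([np.float64(-33.5), np.float64(32.4), np.float64(10.7)], np.float64(-0.0008))
4 ([np.float64(-33.5), np.float64(32.4), np.float64(10.7)], np.float64(-0.0008))
```

Call:
step_arm:
  moves:
    - {"dp":[-33,32,0],"dr":[0,0,0],"fingers":0.4}
    - {"dp":[-34,33,0],"dr":[0,0,0],"fingers":0.4}
    - {"dp":[-34,33,15],"dr":[0,0,0],"fingers":0.4}
    - {"dp":[-34,33,20],"dr":[0,0,0],"fingers":0.4}
    - {"dp":[-32,31,20],"dr":[0,0,0],"fingers":0.4}

```text
time_s: 16.75
tool_pos: [0.6272, 0.1845, 0.0939]
tool_rot: [-180.0, 0.0, 89.7]
force: [0.5, 0.3, 0.3]
grip_width: 0.0521
grasp_force: 0.0
```

Call:
step_arm:
  moves:
    - {"dp":[0,0,0],"dr":[0,0,0],"fingers":0.4}
    - {"dp":[0,0,0],"dr":[0,0,0],"fingers":0.4}
    - {"dp":[0,0,10],"dr":[0,0,0],"fingers":0.4}
    - {"dp":[0,0,20],"dr":[0,0,0],"fingers":0.4}
    - {"dp":[0,0,5],"dr":[0,0,0],"fingers":0.4}

```text
time_s: 17.38
tool_pos: [0.6248, 0.1861, 0.0577]
tool_rot: [-179.8, 0.1, 89.8]
force: [0.2, -0.7, -0.2]
grip_width: 0.0524
grasp_force: 0.0
```

```bash
python3 plan.py 1 628 188 17
python3 - <<'E'
from h import *
v=[]
for n,(x,y,w,h) in(("scene",(130,150,150,180)),("top",(110,130,150,180))):
    im=env.read_camera(n)[:,:,::-1];v.append(cv2.resize(im[y:y+h,x:x+w],(400,480),interpolation=cv2.INTER_CUBIC))
cv2.imwrite("pics/g5.png",np.hstack(v))
E
```

```text
t 17.38 p [624.8 186.1  57.7] rot [-1.7982e+02  7.0000e-02  8.9840e+01] grip 52.4 F 0.0
0 ([np.float64(1.9), np.float64(3.2), np.float64(40.7)], np.float64(-0.0028))
```

View pics/g5.png

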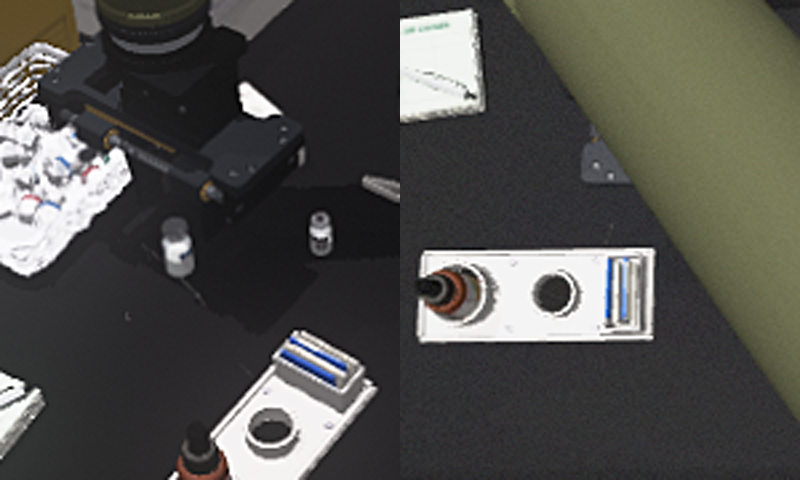

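Dropper 2 is upright in caddy 1. The grey vial at crop (178,245) is between the fingers, and the gripper body clears the basket. I'll descend with a small correction.

Call:
step_arm:
  moves:
    - {"dp":[2,3,5],"dr":[0,0,0],"fingers":0.4}
    - {"dp":[0,0,15],"dr":[0,0,0],"fingers":0.4}
    - {"dp":[0,0,15],"dr":[0,0,0],"fingers":0.4}
    - {"dp":[0,0,5],"dr":[0,0,0],"fingers":0.4}
    - {"dp":[0,0,0],"dr":[0,0,0],"fingers":0.4}

```text
time_s: 18.1
tool_pos: [0.629, 0.1881, 0.0193]
tool_rot: [-179.9, 0.0, 89.8]
force: [-0.2, 0.5, -0.4]
grip_width: 0.0523
grasp_force: 0.0
```

Call:
step_arm:
  moves:
    - {"dp":[0,0,0],"dr":[0,0,0],"fingers":0.4}
    - {"dp":[0,0,0],"dr":[0,0,0],"fingers":0.6}
    - {"dp":[0,0,0],"dr":[0,0,0],"fingers":0.7}
    - {"dp":[0,0,0],"dr":[0,0,0],"fingers":0.8}
    - {"dp":[0,0,0],"dr":[0,0,0],"fingers":0.85}
  squeeze: 8

```text
time_s: 18.73
tool_pos: [0.6295, 0.1882, 0.0201]
tool_rot: [180.0, 0.0, 89.8]
force: [0.0, -1.0, 0.3]
grip_width: 0.0217
grasp_force: 8.0
```

Call:
step_arm:
  moves:
    - {"dp":[0,0,0],"dr":[0,0,0],"fingers":0.85}
    - {"dp":[0,0,0],"dr":[0,0,0],"fingers":0.85}
    - {"dp":[0,0,0],"dr":[0,0,0],"fingers":0.85}
    - {"dp":[0,0,0],"dr":[0,0,0],"fingers":0.85}
    - {"dp":[0,0,0],"dr":[0,0,0],"fingers":0.85}

```text
time_s: 19.35
tool_pos: [0.6295, 0.1882, 0.0201]
tool_rot: [180.0, 0.0, 89.8]
force: [-0.9, -0.0, 0.8]
grip_width: 0.0219
grasp_force: 8.0
```

Call:
step_arm:
  moves:
    - {"dp":[0,0,-10],"dr":[0,0,0],"fingers":0.85}
    - {"dp":[0,0,-20],"dr":[0,0,0],"fingers":0.85}
    - {"dp":[10,0,-20],"dr":[0,0,0],"fingers":0.85}
    - {"dp":[40,-20,0],"dr":[0,0,0],"fingers":0.85}
    - {"dp":[30,-40,0],"dr":[0,0,0],"fingers":0.85}

```text
time_s: 19.98
tool_pos: [0.5706, 0.2713, 0.0723]
tool_rot: [179.8, -0.2, 89.7]
force: [0.2, 0.4, 0.0]
grip_width: 0.0219
grasp_force: 8.0
```

Call:
step_arm:
  moves:
    - {"dp":[10,-45,0],"dr":[0,0,0],"fingers":0.85}
    - {"dp":[0,-40,0],"dr":[0,0,0],"fingers":0.85}
    - {"dp":[0,-16,0],"dr":[0,0,0],"fingers":0.85}
    - {"dp":[0,0,0],"dr":[0,0,0],"fingers":0.85}
    - {"dp":[0,0,0],"dr":[0,0,0],"fingers":0.85}

```text
time_s: 20.6
tool_pos: [0.4709, 0.2787, 0.0707]
tool_rot: [179.9, -0.0, 89.7]
force: [0.2, -0.5, -0.4]
grip_width: 0.0219
grasp_force: 8.0
```

```bash
python3 plan.py 1 468 278 26
python3 - <<'E'
from h import *
p=env.get_obs()["tool_pos"]*1e3;v=[]
for n,(x,y,w,h) in(("scene",(170,230,110,132)),("top",(105,190,110,132))):
    im=env.read_camera(n)[:,:,::-1];c=cv2.resize(im[y:y+h,x:x+w],(400,480),interpolation=cv2.INTER_CUBIC)
    P=np.array([proj(n,np.array([p[0]+11*np.cos(a),p[1]+11*np.sin(a),p[2]-20])/1e3) for a in np.linspace(0,6.28,40)])
    cv2.polylines(c,[((P-[x,y]+.5)*400/w).round().astype(np.int32)],True,(0,255,0),1);v.append(c)
cv2.imwrite("pics/g6.png",np.hstack(v))
E
```

```text
t 20.6 p [470.9 278.7  70.7] rot [ 1.799e+02 -4.000e-02  8.966e+01] grip 21.9 F 8.0
0 ([np.float64(-0.7), np.float64(-2.9), np.float64(44.7)], np.float64(-0.0059))
```

View pics/g6.png

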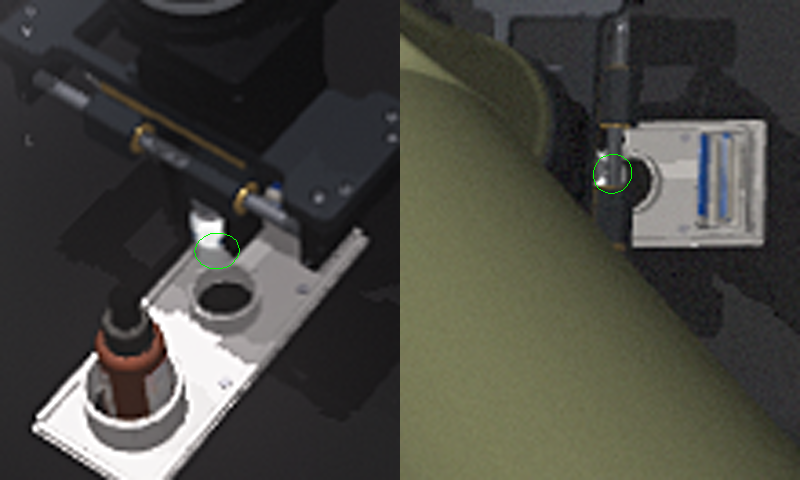

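Grey vial hangs over caddy 1's narrow cup (cup at crop (225,297)), reading about 2 mm towards +y. I'll correct for that and lower gently, watching the force at rim height.

Call:
step_arm:
  moves:
    - {"dp":[-2,-3,0],"dr":[0,0,0],"fingers":0.85}
    - {"dp":[0,0,15],"dr":[0,0,0],"fingers":0.85}
    - {"dp":[0,0,8],"dr":[0,0,0],"fingers":0.85}
    - {"dp":[0,0,4],"dr":[0,0,0],"fingers":0.85}
    - {"dp":[0,0,2],"dr":[0,0,0],"fingers":0.85}

```text
time_s: 21.32
tool_pos: [0.4656, 0.277, 0.0406]
tool_rot: [-180.0, 0.0, 89.8]
force: [1.0, 0.4, -0.2]
grip_width: 0.0217
grasp_force: 8.0
```

Call:
step_arm:
  moves:
    - {"dp":[0,0,1],"dr":[0,0,0],"fingers":0.85}
    - {"dp":[0,0,1],"dr":[0,0,0],"fingers":0.85}
    - {"dp":[0,0,1],"dr":[0,0,0],"fingers":0.85}
    - {"dp":[0,0,1],"dr":[0,0,0],"fingers":0.85}
    - {"dp":[0,0,0],"dr":[0,0,0],"fingers":0.85}

```text
time_s: 21.95
tool_pos: [0.4658, 0.2768, 0.037]
tool_rot: [-180.0, 0.0, 89.8]
force: [0.8, 0.0, 0.2]
grip_width: 0.0217
grasp_force: 8.0
```

Call:
step_arm:
  moves:
    - {"dp":[0,1,3],"dr":[0,0,0],"fingers":0.85}
    - {"dp":[0,0,3],"dr":[0,0,0],"fingers":0.85}
    - {"dp":[0,0,2],"dr":[0,0,0],"fingers":0.85}
    - {"dp":[0,0,1],"dr":[0,0,0],"fingers":0.85}
    - {"dp":[0,0,0.5],"dr":[0,0,0],"fingers":0.85}

```text
time_s: 22.58
tool_pos: [0.4668, 0.2769, 0.0275]
tool_rot: [-180.0, 0.0, 89.8]
force: [-0.2, -0.3, -0.2]
grip_width: 0.0215
grasp_force: 8.0
```

Call:
step_arm:
  moves:
    - {"dp":[0,0,0.5],"dr":[0,0,0],"fingers":0.85}
    - {"dp":[0,0,0.5],"dr":[0,0,0],"fingers":0.85}
    - {"dp":[0,0,0],"dr":[0,0,0],"fingers":0.85}
    - {"dp":[0,0,0],"dr":[0,0,0],"fingers":0.85}
    - {"dp":[0,0,0],"dr":[0,0,0],"fingers":0.85}

```text
time_s: 23.2
tool_pos: [0.4668, 0.2769, 0.0265]
tool_rot: [180.0, 0.0, 89.8]
force: [0.3, 0.0, -0.1]
grip_width: 0.0213
grasp_force: 8.0
```

Call:
step_arm:
  moves:
    - {"dp":[0,0,0.5],"dr":[0,0,0],"fingers":0.85}
    - {"dp":[0,0,0.5],"dr":[0,0,0],"fingers":0.85}
    - {"dp":[0,0,0.5],"dr":[0,0,0],"fingers":0.85}
    - {"dp":[0,0,0],"dr":[0,0,0],"fingers":0.85}
    - {"dp":[0,0,0],"dr":[0,0,0],"fingers":0.85}

```text
time_s: 23.82
tool_pos: [0.4669, 0.2769, 0.0255]
tool_rot: [180.0, 0.0, 89.8]
force: [-1.2, -0.6, 5.4]
grip_width: 0.0215
grasp_force: 8.0
```

Call:
step_arm:
  moves:
    - {"dp":[0,0,0],"dr":[0,0,0],"fingers":0.7}
    - {"dp":[0,0,0],"dr":[0,0,0],"fingers":0.6}
    - {"dp":[0,0,0],"dr":[0,0,0],"fingers":0.5}
    - {"dp":[0,0,0],"dr":[0,0,0],"fingers":0.45}
    - {"dp":[0,0,0],"dr":[0,0,0],"fingers":0.45}

```text
time_s: 24.45
tool_pos: [0.4668, 0.2769, 0.025]
tool_rot: [-180.0, 0.0, 89.8]
force: [-1.2, -0.7, -0.5]
grip_width: 0.047
grasp_force: 0.0
```

Call:
step_arm:
  moves:
    - {"dp":[0,0,-10],"dr":[0,0,0],"fingers":0.45}
    - {"dp":[0,0,-25],"dr":[0,0,0],"fingers":0.45}
    - {"dp":[0,0,-25],"dr":[0,0,0],"fingers":0.45}
    - {"dp":[-30,5,-15],"dr":[0,0,0],"fingers":0.45}
    - {"dp":[-50,15,0],"dr":[0,0,0],"fingers":0.45}

```text
time_s: 25.08
tool_pos: [0.487, 0.1988, 0.1024]
tool_rot: [179.8, -0.1, 90.1]
force: [1.4, 0.1, -0.0]
grip_width: 0.0477
grasp_force: 0.0
```

Call:
step_arm:
  moves:
    - {"dp":[-55,20,0],"dr":[0,0,0],"fingers":0.45}
    - {"dp":[-55,20,0],"dr":[0,0,0],"fingers":0.45}
    - {"dp":[-55,20,0],"dr":[0,0,0],"fingers":0.45}
    - {"dp":[-55,20,0],"dr":[0,0,0],"fingers":0.45}
    - {"dp":[-36,9,0],"dr":[0,0,0],"fingers":0.45}

```text
time_s: 25.7
tool_pos: [0.5754, -0.0633, 0.1007]
tool_rot: [179.9, 0.0, 89.6]
force: [-0.6, 1.5, 0.1]
grip_width: 0.0476
grasp_force: 0.0
```

Call:
step_arm:
  moves:
    - {"dp":[0,0,0],"dr":[0,0,0],"fingers":0.45}
    - {"dp":[0,0,0],"dr":[0,0,0],"fingers":0.45}
    - {"dp":[0,0,15],"dr":[0,0,0],"fingers":0.45}
    - {"dp":[0,0,20],"dr":[0,0,0],"fingers":0.45}
    - {"dp":[0,0,5],"dr":[0,0,0],"fingers":0.45}

```text
time_s: 26.32
tool_pos: [0.5726, -0.0588, 0.0575]
tool_rot: [-179.8, -0.0, 89.9]
force: [0.9, -0.1, 0.0]
grip_width: 0.0479
grasp_force: 0.0
```

```bash
python3 plan.py 1 576 -59.5 18
python3 - <<'E'
from h import *
v=[]
for n,(x,y,w,h) in(("scene",(170,110,200,240)),("top",(100,130,200,240))):
    im=env.read_camera(n)[:,:,::-1];v.append(cv2.resize(im[y:y+h,x:x+w],(400,480),interpolation=cv2.INTER_CUBIC))
cv2.imwrite("pics/g7.png",np.hstack(v))
E
```

```text
t 26.32 p [572.6 -58.8  57.5] rot [-1.7977e+02 -4.0000e-02  8.9850e+01] grip 47.9 F 0.0
0 ([np.float64(-0.7), np.float64(3.4), np.float64(39.5)], np.float64(-0.0026))
```

View pics/g7.png

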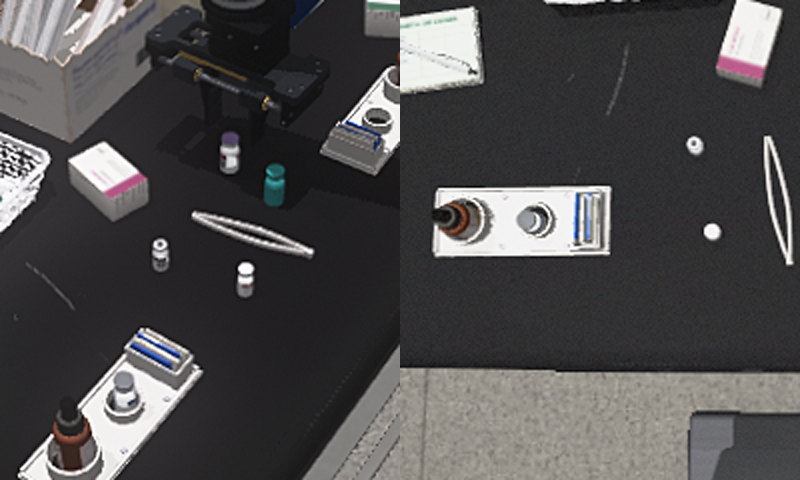

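Caddy 1 is filled with both pieces upright (crop (70,440) and (123,395)), and the small vials are untouched. The purple vial is between the fingers at (230,150).

Call:
step_arm:
  moves:
    - {"dp":[-1,2,5],"dr":[0,0,0],"fingers":0.45}
    - {"dp":[0,0,15],"dr":[0,0,0],"fingers":0.45}
    - {"dp":[0,0,13],"dr":[0,0,0],"fingers":0.45}
    - {"dp":[0,0,5],"dr":[0,0,0],"fingers":0.45}
    - {"dp":[0,0,0],"dr":[0,0,0],"fingers":0.45}

```text
time_s: 27.05
tool_pos: [0.5761, -0.0604, 0.0214]
tool_rot: [-179.9, -0.0, 89.8]
force: [-1.0, 0.3, 0.9]
grip_width: 0.0484
grasp_force: 0.0
```

Call:
step_arm:
  moves:
    - {"dp":[0,0,0],"dr":[0,0,0],"fingers":0.5}
    - {"dp":[0,0,0],"dr":[0,0,0],"fingers":0.6}
    - {"dp":[0,0,0],"dr":[0,0,0],"fingers":0.7}
    - {"dp":[0,0,0],"dr":[0,0,0],"fingers":0.8}
    - {"dp":[0,0,0],"dr":[0,0,0],"fingers":0.85}

```text
time_s: 27.68
tool_pos: [0.5765, -0.0606, 0.0221]
tool_rot: [180.0, 0.0, 89.8]
force: [-0.1, 1.3, 0.5]
grip_width: 0.0215
grasp_force: 8.0
```

Call:
step_arm:
  moves:
    - {"dp":[0,0,0],"dr":[0,0,0],"fingers":0.85}
    - {"dp":[0,0,0],"dr":[0,0,0],"fingers":0.85}
    - {"dp":[0,0,0],"dr":[0,0,0],"fingers":0.85}
    - {"dp":[0,0,0],"dr":[0,0,0],"fingers":0.85}
    - {"dp":[0,0,0],"dr":[0,0,0],"fingers":0.85}

```text
time_s: 28.3
tool_pos: [0.5765, -0.0606, 0.0221]
tool_rot: [180.0, 0.0, 89.8]
force: [0.0, -0.2, 2.0]
grip_width: 0.0219
grasp_force: 8.0
```

The grip is a bit high at 41 mm, so I'll reopen, lower by 4 mm and regrip.

Call:
step_arm:
  moves:
    - {"dp":[0,0,0],"dr":[0,0,0],"fingers":0.65}
    - {"dp":[0,0,0],"dr":[0,0,0],"fingers":0.65}
    - {"dp":[0,0,2],"dr":[0,0,0],"fingers":0.65}
    - {"dp":[0,0,2],"dr":[0,0,0],"fingers":0.65}
    - {"dp":[0,0,0],"dr":[0,0,0],"fingers":0.7}

```text
time_s: 28.92
tool_pos: [0.5762, -0.0605, 0.0177]
tool_rot: [-180.0, -0.0, 89.8]
force: [0.2, 0.4, -0.3]
grip_width: 0.0277
grasp_force: 0.0
```

Call:
step_arm:
  moves:
    - {"dp":[0,0,0],"dr":[0,0,0],"fingers":0.8}
    - {"dp":[0,0,0],"dr":[0,0,0],"fingers":0.85}
    - {"dp":[0,0,0],"dr":[0,0,0],"fingers":0.85}
    - {"dp":[0,0,0],"dr":[0,0,0],"fingers":0.85}
    - {"dp":[0,0,0],"dr":[0,0,0],"fingers":0.85}

```text
time_s: 29.55
tool_pos: [0.5765, -0.0606, 0.018]
tool_rot: [-180.0, 0.0, 89.8]
force: [-0.3, -0.1, -0.2]
grip_width: 0.0215
grasp_force: 8.0
```

Call:
step_arm:
  moves:
    - {"dp":[0,0,-10],"dr":[0,0,0],"fingers":0.85}
    - {"dp":[0,0,-20],"dr":[0,0,0],"fingers":0.85}
    - {"dp":[-15,0,-20],"dr":[0,0,0],"fingers":0.85}
    - {"dp":[-40,0,0],"dr":[0,0,0],"fingers":0.85}
    - {"dp":[-50,0,0],"dr":[0,0,0],"fingers":0.85}

```text
time_s: 30.18
tool_pos: [0.5773, -0.1655, 0.0705]
tool_rot: [179.8, 0.1, 89.9]
force: [0.0, -0.4, -0.8]
grip_width: 0.0217
grasp_force: 8.0
```

Call:
step_arm:
  moves:
    - {"dp":[-40,-20,0],"dr":[0,0,0],"fingers":0.85}
    - {"dp":[-12,-45,0],"dr":[0,0,0],"fingers":0.85}
    - {"dp":[0,-33,0],"dr":[0,0,0],"fingers":0.85}
    - {"dp":[0,-10,0],"dr":[0,0,0],"fingers":0.85}
    - {"dp":[0,0,0],"dr":[0,0,0],"fingers":0.85}

```text
time_s: 30.8
tool_pos: [0.4686, -0.2175, 0.0693]
tool_rot: [179.9, 0.1, 89.8]
force: [1.0, 0.3, 0.1]
grip_width: 0.0215
grasp_force: 8.0
```

Call:
step_arm:
  moves:
    - {"dp":[0,0,0],"dr":[0,0,0],"fingers":0.85}
    - {"dp":[0,0,0],"dr":[0,0,0],"fingers":0.85}
    - {"dp":[0,0,0],"dr":[0,0,0],"fingers":0.85}
    - {"dp":[0,0,10],"dr":[0,0,0],"fingers":0.85}
    - {"dp":[0,0,5],"dr":[0,0,0],"fingers":0.85}

```text
time_s: 31.42
tool_pos: [0.4673, -0.2168, 0.052]
tool_rot: [-179.9, -0.0, 89.8]
force: [-0.2, -0.7, -0.1]
grip_width: 0.022
grasp_force: 8.0
```

```bash
python3 plan.py 1 468.5 -218 23
python3 - <<'E'
from h import *
p=env.get_obs()["tool_pos"]*1e3;v=[]
for n,(x,y,w,h) in(("scene",(320,120,70,84)),("top",(370,190,70,84))):
    im=env.read_camera(n)[:,:,::-1];c=cv2.resize(im[y:y+h,x:x+w],(400,480),interpolation=cv2.INTER_CUBIC)
    c=(255*(c/255.)**.6).astype(np.uint8)
    for q,r,z in((p,11,p[2]-18),((468.5,-218),15.5,20.5)):
        P=np.array([proj(n,np.array([q[0]+r*np.cos(a),q[1]+r*np.sin(a),z])/1e3) for a in np.linspace(0,6.28,40)])
        cv2.polylines(c,[((P-[x,y]+.5)*400/w).round().astype(np.int32)],True,(0,255,0),1)
    v.append(c)
cv2.imwrite("pics/g8.png",np.hstack(v))
E
```

```text
t 31.43 p [ 467.3 -216.8   52. ] rot [-1.7993e+02 -4.0000e-02  8.9780e+01] grip 22.0 F 8.0
0 ([np.float64(-1.2), np.float64(1.2), np.float64(29.0)], np.float64(-0.0039))
```

View pics/g8.png

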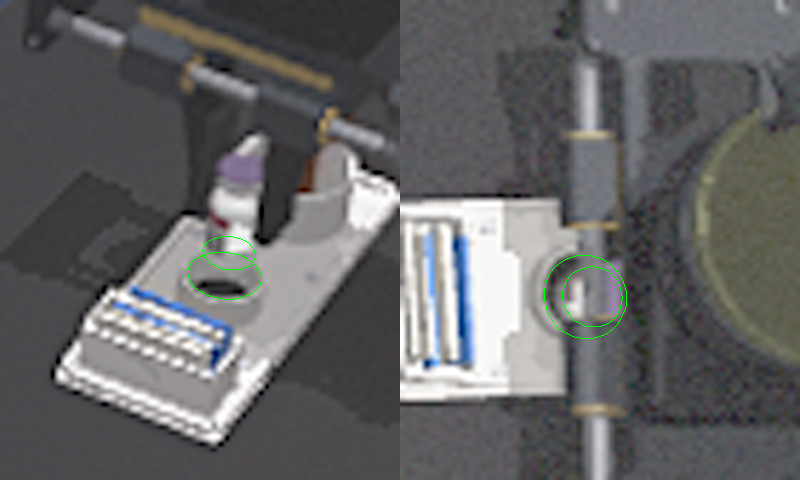

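The vial's base circle lies over the cup in both views, so I'll lower it.

Call:
step_arm:
  moves:
    - {"dp":[0,1,4],"dr":[0,0,0],"fingers":0.85}
    - {"dp":[0,0,4],"dr":[0,0,0],"fingers":0.85}
    - {"dp":[0,0,3],"dr":[0,0,0],"fingers":0.85}
    - {"dp":[0,0,2],"dr":[0,0,0],"fingers":0.85}
    - {"dp":[0,0,1],"dr":[0,0,0],"fingers":0.85}

```text
time_s: 32.15
tool_pos: [0.4688, -0.2171, 0.0389]
tool_rot: [-180.0, 0.0, 89.8]
force: [0.3, -0.0, -0.4]
grip_width: 0.0215
grasp_force: 8.0
```

Call:
step_arm:
  moves:
    - {"dp":[0,0,1],"dr":[0,0,0],"fingers":0.85}
    - {"dp":[0,0,1],"dr":[0,0,0],"fingers":0.85}
    - {"dp":[0,0,1],"dr":[0,0,0],"fingers":0.85}
    - {"dp":[0,0,1],"dr":[0,0,0],"fingers":0.85}
    - {"dp":[0,0,0],"dr":[0,0,0],"fingers":0.85}

```text
time_s: 32.78
tool_pos: [0.469, -0.2172, 0.035]
tool_rot: [180.0, 0.0, 89.8]
force: [1.1, -0.3, -0.7]
grip_width: 0.0218
grasp_force: 8.0
```

Past the rim freely (base at about 17). I'll continue to the floor.

Call:
step_arm:
  moves:
    - {"dp":[0,0,3],"dr":[0,0,0],"fingers":0.85}
    - {"dp":[0,0,3],"dr":[0,0,0],"fingers":0.85}
    - {"dp":[0,0,2],"dr":[0,0,0],"fingers":0.85}
    - {"dp":[0,0,1],"dr":[0,0,0],"fingers":0.85}
    - {"dp":[0,0,0.5],"dr":[0,0,0],"fingers":0.85}

```text
time_s: 33.4
tool_pos: [0.469, -0.2173, 0.0256]
tool_rot: [180.0, 0.0, 89.8]
force: [2.1, -1.1, -0.2]
grip_width: 0.0215
grasp_force: 8.0
```

Call:
step_arm:
  moves:
    - {"dp":[0,0,0.5],"dr":[0,0,0],"fingers":0.85}
    - {"dp":[0,0,0.5],"dr":[0,0,0],"fingers":0.85}
    - {"dp":[0,0,0.5],"dr":[0,0,0],"fingers":0.85}
    - {"dp":[0,0,0],"dr":[0,0,0],"fingers":0.85}
    - {"dp":[0,0,0],"dr":[0,0,0],"fingers":0.85}

```text
time_s: 34.02
tool_pos: [0.469, -0.2172, 0.0241]
tool_rot: [180.0, 0.0, 89.8]
force: [2.3, -0.6, 0.6]
grip_width: 0.0217
grasp_force: 8.0
```

Call:
step_arm:
  moves:
    - {"dp":[0,1,0],"dr":[0,0,0],"fingers":0.85}
    - {"dp":[0,0,0.5],"dr":[0,0,0],"fingers":0.85}
    - {"dp":[0,0,0.5],"dr":[0,0,0],"fingers":0.85}
    - {"dp":[0,0,0],"dr":[0,0,0],"fingers":0.85}
    - {"dp":[0,0,0],"dr":[0,0,0],"fingers":0.85}

```text
time_s: 34.65
tool_pos: [0.4695, -0.2171, 0.0234]
tool_rot: [-179.9, 0.0, 89.8]
force: [-1.0, -0.4, 5.2]
grip_width: 0.0216
grasp_force: 8.0
```

Floor contact at the expected height. I'll release, rise and clear away.

Call:
step_arm:
  moves:
    - {"dp":[0,0,0],"dr":[0,0,0],"fingers":0.7}
    - {"dp":[0,0,0],"dr":[0,0,0],"fingers":0.6}
    - {"dp":[0,0,0],"dr":[0,0,0],"fingers":0.5}
    - {"dp":[0,0,0],"dr":[0,0,0],"fingers":0.45}
    - {"dp":[0,0,0],"dr":[0,0,0],"fingers":0.45}

```text
time_s: 35.28
tool_pos: [0.4698, -0.2171, 0.023]
tool_rot: [-180.0, -0.0, 89.8]
force: [0.6, 0.6, -0.4]
grip_width: 0.047
grasp_force: 0.0
```

Call:
step_arm:
  moves:
    - {"dp":[0,0,-10],"dr":[0,0,0],"fingers":0.45}
    - {"dp":[0,0,-30],"dr":[0,0,0],"fingers":0.45}
    - {"dp":[0,0,-50],"dr":[0,0,0],"fingers":0.45}
    - {"dp":[0,0,-50],"dr":[0,0,0],"fingers":0.45}
    - {"dp":[0,0,-40],"dr":[0,0,0],"fingers":0.45}

```text
time_s: 35.9
tool_pos: [0.4704, -0.217, 0.206]
tool_rot: [179.9, 0.1, 89.8]
force: [1.4, -0.6, -0.3]
grip_width: 0.0478
grasp_force: 0.0
```

Call:
step_arm:
  moves:
    - {"dp":[40,30,0],"dr":[0,0,0],"fingers":0.45}
    - {"dp":[50,30,0],"dr":[0,0,0],"fingers":0.45}
    - {"dp":[50,0,0],"dr":[0,0,0],"fingers":0.45}
    - {"dp":[50,0,0],"dr":[0,0,0],"fingers":0.45}
    - {"dp":[0,0,0],"dr":[0,0,0],"fingers":0.45}

```text
time_s: 36.52
tool_pos: [0.5305, -0.0215, 0.2042]
tool_rot: [179.9, -0.0, 90.3]
force: [0.0, -2.1, -0.3]
grip_width: 0.048
grasp_force: 0.0
```

Run:
```python
from h import *
v=[]
for n,(x,y,w,h) in(("scene",(160,120,240,288)),("top",(350,190,110,132))):
    im=env.read_camera(n)[:,:,::-1];v.append(cv2.resize(im[y:y+h,x:x+w],(400,480),interpolation=cv2.INTER_CUBIC))
cv2.imwrite("pics/g9.png",np.hstack(v))
```

```text
(no output)
```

View pics/g9.png

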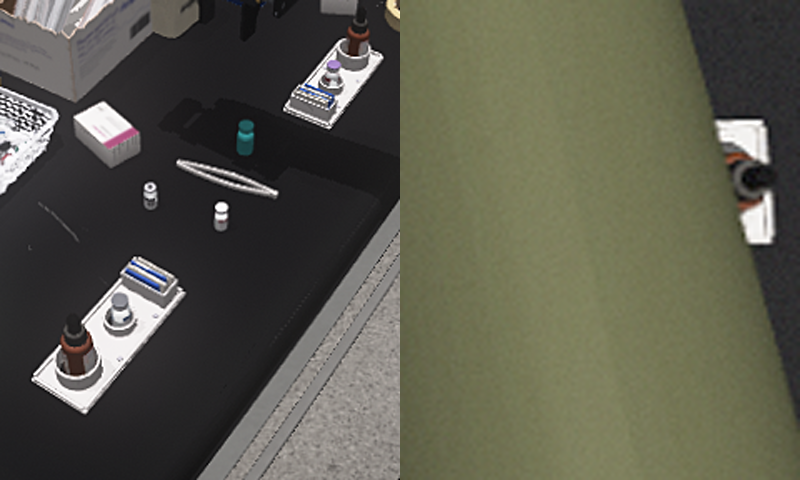

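Both caddies hold a dropper and a large vial, all upright. The small vials are in place at (150,195) and (221,215), and the arm is clear. Handing in.

```bash
python3 -c "
from cell import env
print(env.sign_off())"
```

```text
the job is handed in; nothing more can be done
None
```

I handed the job in at about 37 s of the 102 s limit: the last picture shows each caddy with an amber dropper upright in its wide cup and a large vial upright in its narrow cup, the small vials standing and the arm clear; the sign-off returned no verdict.

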